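Cage a board blank in its sanding carrier, dock the pair and pin it

TASK

Slide the floorless carrier over the chopping-board blank, mouth first, so that the blank sits right in against the back bar; only then slide the two together along the bench, mouth first, fully home against the end stop of the sanding dock, and lock them there by putting the lock pin from its block down through the carrier's eye into the hole in the dock's rail until its head rests on the ear. Leave the jar, the cup and the offcut where they are.

Things in the scene. Friction and masses are not known exactly. Their poses are not given: they have to be found in the camera images.
- blank_mid (a point): centre (half-way up, 9 mm above the bench) of the chopping-board blank: a flat pale wood slab 120 mm long (its x) by 100 wide (its y) by 18 thick, corners rounded 8 mm, about 0.16 kg, flat and loose on the bench. Either end may go in first.
- carrier_pocket (a point): where the blank's centre belongs in the carrier, 9 mm above its underside. Carrier: loose wooden U frame (0.45 kg), NO floor, standing on the bench; x points out of the open mouth, y left, z up. Back bar x = -84 to -60 mm, full width. Side rails 30 mm high to x = +60, inner faces y = +-52.5, outer +-67.5. Moved mouth first, sideways or turned it keeps the blank; pulled back it leaves it behind.
- carrier_mouth (a point): middle of the carrier's mouth, level with its tips, 82 mm ahead of the pocket's centre (same axes). From x = +60 the rails go on as thin tips that flare inside to y = +-61. Lips on top of the rails overhang the pocket to y = +-42.5, underside 22 mm above the bench, so the blank cannot be covered from above: it must slide in.
- carrier_handle (a point): centre of the carrier's upright handle block, 72 mm behind the pocket's centre (same axes as carrier_pocket). It stands on the back bar: 20 mm thick along x, 80 mm wide along y, from 30 to 75 mm above the bench (this point: 52.5 mm).
- carrier_eye (a point): top centre of the eye, a 16 mm hole through the carrier's ear, at x = -67, y = -86 mm from the pocket's centre (same axes), top 44 mm above the bench. The ear, 34 mm long, 10 mm thick (34 to 44 mm above the bench), juts from the right side (-y) of the back end to y = -102.5 mm and passes over the dock's rail.
- dock_home (a point): where carrier_pocket is when the carrier is fully home in the dock; axes then coincide. Dock: two wooden rails and an end stop fixed to the bench, no floor, all 30 mm high. x is the direction of insertion, y left, z up. Channel 141 mm wide (y = +-70.5) from x = -90 to +82, where the stop meets the carrier's tips. Outer faces: left y = +90, right y = -104, stop x = +104.
- dock_mouth (a point): middle of the dock's mouth, 125 mm before dock_home (same axes), 9 mm above the bench; from x = -90 to here the rails flare outwards by 0.5 rad each.
- dock_eye (a point): top centre of the 18 mm through hole in the dock's right rail, at x = -67, y = -86 mm from dock_home in dock axes, 30 mm above the bench. It lies under the carrier's eye when the carrier is home.
- pin_head (a point): centre of the lock pin's head, an upright black cylinder 24 mm across and 45 mm tall, 62.5 mm above the pin's tip. The loose pin (0.09 kg) stands upright in its block with this point 66.5 mm above the bench, and is at the same height when locked in the dock, head resting on the ear.
- pin_tip (a point): lower end of the pin's steel shank, 10 mm across and 40 mm long below the head, end chamfered; 4 mm above the bench both in the block and when locked home.
- block_hole (a point): top centre of the hole (16 mm wide, 42 mm deep) in the pin's fixed wooden block, 60 x 60 x 44 mm high.
- jar: bystander: closed jar 66 mm across, 85 mm tall; origin at the centre of its underside.
- cup: bystander: white cup 68 mm across, 80 mm tall; origin at the centre of its underside.
- offcut: bystander: pale wood block 35 x 75 mm (x by y), 45 mm high, standing on the bench; origin at the centre of its underside.

How it is judged:
On the way, in this order (a step that is already met when the one before it is completed fails the run):
1. the blank is right inside the carrier, against its back bar, both flat on the bench, before the carrier enters the dock's channel (x of blank_mid in the frame of carrier_pocket between -0.005 and 0.008 m and y of blank_mid in the frame of carrier_pocket between -0.005 and 0.005 m and angle between the x axis of blank_mid and the x axis of carrier_pocket, either way round below 0.06 rad and height (world z) of each of carrier_pocket, blank_mid below 0.014 m and x of carrier_pocket in the frame of dock_home below -0.13 m), for 0.1 s.
2. carrier and blank together are fully home in the dock (x of blank_mid in the frame of carrier_pocket between -0.005 and 0.008 m and y of blank_mid in the frame of carrier_pocket between -0.005 and 0.005 m and angle between the x axis of blank_mid and the x axis of carrier_pocket, either way round below 0.06 rad and height (world z) of each of carrier_pocket, blank_mid below 0.014 m and x of carrier_pocket in the frame of dock_home between -0.006 and 0.004 m and y of carrier_pocket in the frame of dock_home between -0.005 and 0.005 m and angle between the x axis of carrier_pocket and the x axis of dock_home, either way round below 0.05 rad), for 0.2 s.
At the end, for the whole second after the job is handed in: Carrier home in the dock (6 mm along, 5 mm across, 0.05 rad); blank inside it (8 mm of the back bar, 5 mm across, 0.06 rad), both flat on the bench; pin upright (0.15 rad) within 8 mm of the centres of the eye and the dock hole, tip under 9 mm above the bench (head down on the ear) (all of step 2 and horizontal distance between pin_tip and dock_eye below 0.008 m and horizontal distance between pin_tip and carrier_eye below 0.008 m and height (world z) of pin_tip below 0.009 m and angle between pin_head's own z axis and vertical below 0.15 rad); the robot touches nothing.
It fails at once if a bystander (jar, cup or offcut) is moved by more than 25 mm (distance of any of jar, cup, offcut from where it was at the start of the episode above 0.025 m).
It fails at once if the jar or the cup is tipped over (angle between any of jar, cup's own z axis and vertical above 0.5 rad).
It also fails if it takes over 72 s, if anything falls off the work surface, if the arm or the gripper's body presses on something with over 40 N, if the wrist force passes 120 N, or if a joint passes its speed limit or range.

ROBOT

A 6-joint arm with a two-finger parallel gripper is mounted at the origin on the work surface. World frame = base frame: x ahead of the robot, y to its left, z up, the work surface at z = 0. Lengths are in m, angles in rad, forces in N, time in s.
With the tool pointing down it reaches from about 0.225 to 0.875 m from the base axis. Payload 3.4 kg.
Tool frame: the origin (TCP) lies between the finger pads; the fingertips stand 11 mm ahead of it and the grasp point (between the pads) lies 8 mm behind it; z points along the fingers, y is the line along which they close (so a half turn about z gives the same grasp; the last joint's range is limited). The gripper opens to 85 mm and grips with 20 to 120 N. Pads are 22 mm wide; open, the fingers measure 114 mm over their backs; the gripper's body (76 mm by 85 mm) begins 54 mm behind the grasp point. The pads swing forward as they close: fully open they stand 13 mm farther back than shut.
Start: joints at [-1.317, 0.276, 1.505, -0, 1.361, -0.121], TCP at [0.211, -0.535, 0.242] pointing down, gripper open.
Joint ranges: [-2.89, 2.89], [-0.75, 2.08], [0.22, 2.7], [-1.18, 4.32], [0.11, 2.71], [-2.7, 2.7]. Speed limits (rad/s): [2.57, 2.57, 3.14, 3.14, 3.14, 3.14].

INTERFACE

Orientations are given as a unit quaternion [w, x, y, z].
In Python, from rig import manip, imaging gives the robot as it stands. The module is installed in compiled form; this text tells all that it offers.
- The arm moves only by the tool jog_arm, never from a script. Its argument "deltas" is one flat list of numbers, 7 for each row, row after row: the turn, a rotation vector about the world's x, y, z in degrees, then the shift along the world's x, y, z in mm, then the opening, from 0 (shut) to 1 (fully open). In form: [ax, ay, az, tx, ty, tz, gripper, ax, ay, az, tx, ty, tz, gripper, ...]. A call has 1 to 20 rows; each row is the pose to reach, as a shift and turn from the pose commanded when the call began; what a row does not reach only later rows make up. A row lasts 1/10 s, in which the tool goes at most 50 mm and 8.59 degrees, less where a joint would pass 70% of its speed; a pose out of reach is approached as far as the arm can. A call with a gripper value outside its range is refused whole. The fingers move at their own pace and stop on an object; "grip_force" is the grip in N (left out, the last holds). Time passes only in rows, so rows that repeat a pose let the fingers close. It gives the time, the measured TCP pose, the force, the opening and the grip force at its end, in the units of the state.
- manip.get_state(): the state, without advancing time (a new reading comes with each control period).
- imaging.get_image(name): name is "scene" or "top" or "wrist"; returns the picture (400x640x3 uint8, blue, green, red); there is no depth.
- imaging.calibration(name): a dict with "mtx" (3x3 intrinsics, pixels), "dist" ([k1, k2, p1, p2, k3] as OpenCV has them; the pictures are not rectified), "cam_to_world" (4x4, takes a point from camera to world coordinates). Camera axes: x right, y down, z forward; pixel columns grow to the right and rows downward; lengths in m; the calibration is good to about 2 mm. A picture is of the moment at which its call begins: read the wrist's pose just before it. calibration takes no time and is no camera call; for the wrist camera it gives the pose at the moment of the call.
- manip.sign_off(): hands the job in; it is judged then, once.
The state is a dict: "clock": time; "qpos": joint angles; "qd": joint speeds; "effort": joint torques, N m; "position": TCP position; "ee_rot": TCP orientation; "contact_force": force on the tool from outside, world axes, zero at the start; "moment": the same for the moment, N m; "width": finger opening in m; "gripper_force": force on a finger pad.
Only numpy, scipy, OpenCV 4.12 (cv2) and the standard library are available. Lean on these libraries where they do the work, as an engineer would, in place of code of your own. Each camera call takes 0.05 s, during which the arm holds its last target. There are 200 camera calls.

## Working session

There is one attempt and no reset: what is moved stays moved. The work goes in short steps, Python scripts to look and compute and a tool call to move; the robot and the scene stay as the last step left them, time stands still between calls to the robot, and variables do not carry over. Pictures are saved under pics/ and viewed, at most 10 in all, crops included, and the job is handed in when it is done.

Besides the shell and the picture viewer there is one more tool, called as a command line: name --argument value ..., lists and objects as JSON in quotes. jog_arm: Moves the arm, as the interface text tells. Its arguments: {"type":"object","properties":{"deltas":{"type":"array"},"grip_force":{"type":"number"}},"required":["deltas"]}

```bash
mkdir -p pics
cat > h.py <<'E'
import numpy as np, cv2
from rig import manip, imaging
def snap(n,f):
    c=imaging.calibration(n); im=imaging.get_image(n); cv2.imwrite('pics/'+f+'.png',im); np.savez('pics/'+f+'.npz',**{k:np.array(c[k]) for k in('mtx','dist','cam_to_world')}); return im
def ray(f,uv):
    c=np.load('pics/'+f+'.npz'); p=cv2.undistortPoints(np.array(uv,float).reshape(-1,1,2),c['mtx'],c['dist']).reshape(-1,2)
    T=c['cam_to_world']; d=np.c_[p,np.ones(len(p))]@T[:3,:3].T; return T[:3,3],d
def atz(f,uv,z):
    o,d=ray(f,uv); z=np.broadcast_to(z,len(d)); return o+d*((z-o[2])/d[:,2])[:,None]
def proj(f,P):
    c=np.load('pics/'+f+'.npz');T=np.linalg.inv(c['cam_to_world']); r=cv2.Rodrigues(T[:3,:3])[0]
    return cv2.projectPoints(np.array(P,float).reshape(-1,1,3),r,T[:3,3],c['mtx'],c['dist'])[0].reshape(-1,2)
def tri(f1,u1,f2,u2):
    o,d=ray(f1,[u1]);p,e=ray(f2,[u2]);d=d[0];e=e[0]
    s=np.linalg.lstsq(np.c_[d,-e],p-o,rcond=None)[0];a=o+s[0]*d;b=p+s[1]*e;return (a+b)/2,np.linalg.norm(a-b)
E
python3 - <<'E'
from h import *
a=snap('top','top0');b=snap('scene','scene0')
for n in('top0','scene0'):print(np.load('pics/'+n+'.npz')['cam_to_world'].round(3), np.load('pics/'+n+'.npz')['mtx'][0,0])
s=manip.get_state();print(s['position'],s['ee_rot'],s['contact_force'],s['width'])
E
```

```text
[[-1.00e-03 -9.82e-01  1.89e-01  3.15e-01]
 [-1.00e+00 -1.00e-03 -1.00e-02  7.50e-02]
 [ 1.00e-02 -1.89e-01 -9.82e-01  1.17e+00]
 [ 0.00e+00  0.00e+00  0.00e+00  1.00e+00]] 492.64979726649756
[[ 0.208  0.784 -0.585  1.064]
 [ 0.978 -0.174  0.115 -0.059]
 [-0.012 -0.596 -0.803  0.791]
 [ 0.     0.     0.     1.   ]] 399.8235415391394
[ 0.21034814 -0.53464244  0.24151256] [-8.53344911e-04  9.82493978e-01  1.86292376e-01 -7.85795894e-05] [-0.84680055  0.96006771 -0.10591541] 0.08510762356010844
```

View pics/top0.png

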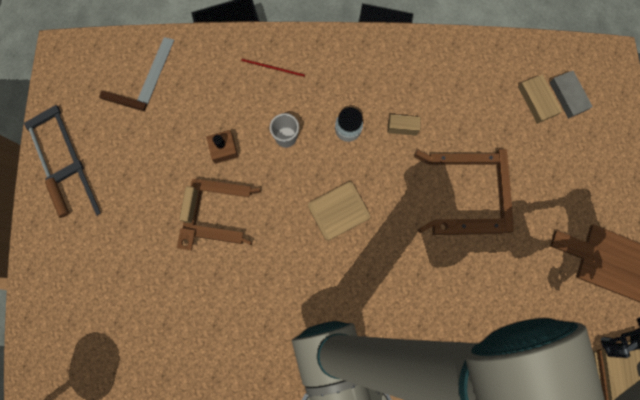

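View pics/scene0.png

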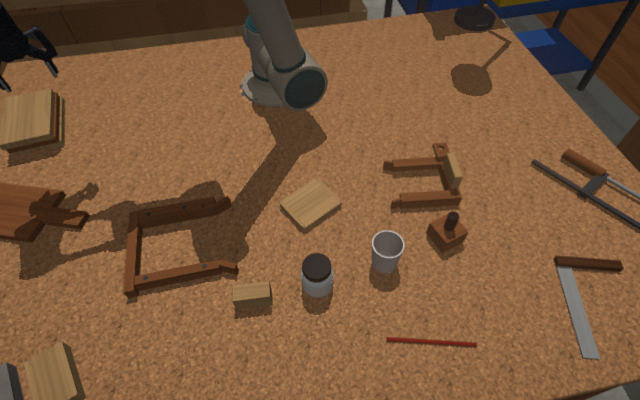

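The top view shows the carrier at left (≈(215,210), mouth towards +u), the blank at ≈(340,210), turned, and the dock at ≈(470,190) with its mouth facing left. The pin block is at (222,145), the cup at (285,130), the jar at (350,122) and the offcut at (404,124). The scene view agrees. Next I'll enlarge crops of the top view.

Run:
```python
import cv2
a=cv2.imread('pics/top0.png')
cv2.imwrite('pics/c1.png',cv2.resize(a[100:260,170:380],None,fx=3.75,fy=3.75,interpolation=cv2.INTER_CUBIC))
cv2.imwrite('pics/c2.png',cv2.resize(a[100:260,320:530],None,fx=3.75,fy=3.75,interpolation=cv2.INTER_CUBIC))
```

```text
(no output)
```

View pics/c1.png

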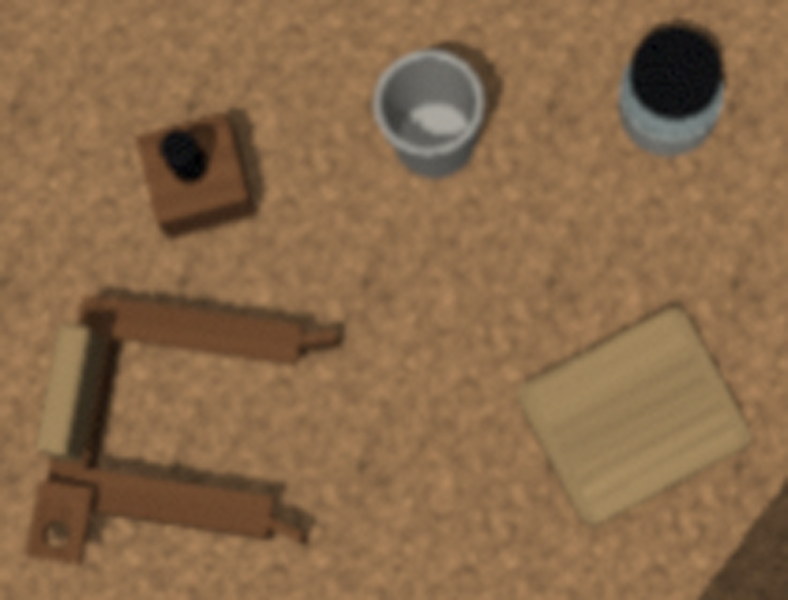

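View pics/c2.png

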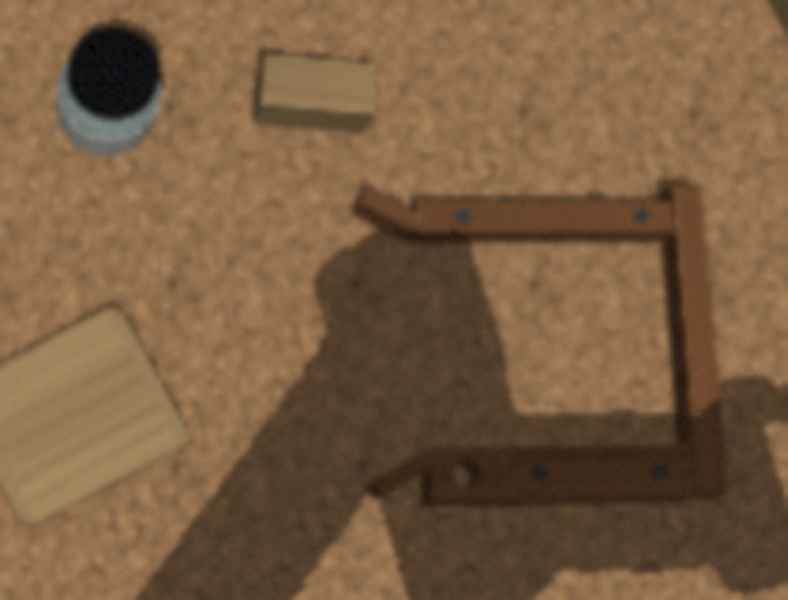

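```bash
cat > fit.py <<'E'
from h import *
from scipy.optimize import least_squares
def fit(f,M,U,x0):
    M=np.array(M,float)/1000;U=np.array(U,float)
    def W(p):
        c,s=np.cos(p[2]),np.sin(p[2]);return np.c_[p[0]+c*M[:,0]-s*M[:,1],p[1]+s*M[:,0]+c*M[:,1],M[:,2]]
    r=least_squares(lambda p:(proj(f,W(p))-U).ravel(),x0,loss='soft_l1');return r.x,(proj(f,W(r.x))-U).round(1).tolist()
E
python3 - <<'E'
from fit import *
def c(L,ox,oy=100):return (np.array(L,float)+.5)/3.75-.5+[ox,oy]
print('blank',fit('top0',[(-60,50,18),(60,50,18),(60,-50,18),(-60,-50,18)],c([(518,388),(683,302),(752,441),(592,526)],170),[.45,.05,-1.2]))
print('carr',fit('top0',[(-67,-86,44),(-84,-102.5,44),(-50,-102.5,44),(-82,40,75),(-62,40,75),(-62,-40,75),(-82,-40,75),(60,67.5,30),(60,42.5,30),(60,-42.5,30),(60,-67.5,30)],c([(57,533),(27,557),(80,562),(64,326),(90,328),(70,457),(38,453),(303,320),(295,362),(275,487),(268,537)],170),[.45,.3,-1.6]))
print('dock',fit('top0',[(-67,-86,30),(-90,-104,30),(-90,90,30),(104,-104,30),(104,90,30),(82,70.5,30),(82,-70.5,30)],c([(464,474),(424,503),(415,200),(722,495),(697,183),(670,238),(682,442)],320),[.45,-.2,-1.57]))
print('pin',atz('top0',c([(178,147)],170),.089),atz('top0',c([(138,137),(232,112),(250,208),(160,222)],170),.044).mean(0))
print('cup',atz('top0',c([(430,100)],170),.08),'jar',atz('top0',c([(677,72)],170),.085), 'off',atz('top0',c([(262,55),(374,62),(372,115),(258,110)],320),.045))
E
```

```text
blank (array([ 0.49079459,  0.01368791, -1.09149621]), [[-0.5, -0.1], [0.1, 0.0], [1.6, -0.3], [-0.6, 0.5]])
carr (array([ 0.48741996,  0.29300389, -1.70172135]), [[0.6, 0.4], [0.3, 0.0], [0.4, 0.8], [-1.5, -1.0], [0.0, -0.4], [-0.7, -0.4], [-0.7, -0.5], [-0.1, 0.8], [0.4, -0.1], [0.1, 2.2], [0.4, -0.5]])
dock (array([ 0.53825734, -0.29483949, -1.56047114]), [[-0.8, -0.5], [0.7, -0.5], [-1.3, 0.3], [0.1, 0.1], [0.3, 4.8], [-0.3, -2.2], [1.1, 0.5]])
pin [[0.64442594 0.29689044 0.089     ]] [0.64321105 0.29462229 0.044     ]
cup [[0.67709448 0.14322229 0.08      ]] jar [[ 0.69399774 -0.00947645  0.085     ]] off [[ 0.72029511 -0.1081938   0.045     ]
 [ 0.71637643 -0.18122921  0.045     ]
 [ 0.68037718 -0.17817207  0.045     ]
 [ 0.68302944 -0.10432992  0.045     ]]
```

jog_arm --deltas '[0,0,-29,250,865,60,1,0,0,-29,250,865,60,1,0,0,-29,250,865,60,1,0,0,-29,250,865,60,1,0,0,-29,250,865,60,1,0,0,-29,250,865,60,1,0,0,-29,250,865,60,1,0,0,-29,250,865,60,1,0,0,-29,250,865,60,1,0,0,-29,250,865,60,1,0,0,-29,250,865,60,1,0,0,-29,250,865,60,1,0,0,-29,250,865,60,1,0,0,-29,250,865,60,1,0,0,-29,250,865,60,1,0,0,-29,250,865,60,1,0,0,-29,250,865,60,1,0,0,-29,250,865,60,1,0,0,-29,250,865,60,1,0,0,-29,250,865,60,1]' --grip_force 60

```text
clock: 2.1
position: [0.4602, 0.3306, 0.3012]
ee_rot: [0.001, 0.998, -0.065, -0.001]
contact_force: [0.2, -0.2, 0.2]
width: 0.0855
gripper_force: 0.0
```

Run:
```python
from h import *
s=manip.get_state();print(s['clock'],s['position'],s['ee_rot'],s['qpos'])
im=snap('wrist','w1');c=np.load('pics/w1.npz');print(c['cam_to_world'].round(3),c['mtx'][0,0])
cv2.imwrite('pics/w1b.png',cv2.resize(im,None,fx=1.25,fy=1.25,interpolation=cv2.INTER_CUBIC))
```

```text
2.1 [0.46018408 0.33062445 0.30115364] [ 9.10677599e-04  9.97913781e-01 -6.45473727e-02 -9.45360440e-04] [ 5.00554871e-01  2.37964318e-01  1.41341922e+00 -5.27198463e-04
  1.49278127e+00  2.20057763e+00]
[[-0.129 -0.947 -0.294  0.535]
 [-0.992  0.123  0.037  0.321]
 [ 0.001  0.296 -0.955  0.432]
 [ 0.     0.     0.     1.   ]] 331.8101309736815
```

View pics/w1b.png

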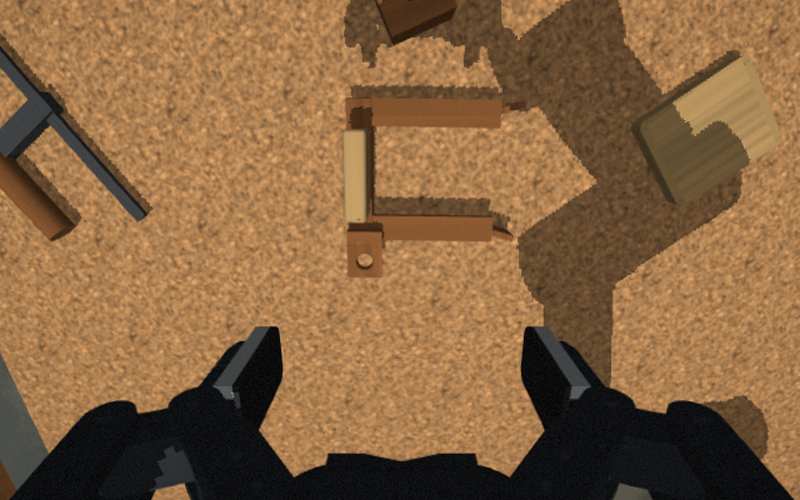

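Run:
```python
from fit import *
def c(L):return (np.array(L,float)+.5)/1.25-.5
p,r=fit('w1',[(-67,-86,44),(-84,-102.5,44),(-50,-102.5,44),(-82,40,75),(-62,40,75),(-62,-40,75),(-82,-40,75),(60,67.5,30),(60,-67.5,30)],c([(365,261),(348,277),(382,277),(344,129),(366,129),(367,222),(346,222),(501,99),(492,241)]),[.487,.293,-1.7]);print('carr',p,r)
h=p[:2]-.072*np.array([np.cos(p[2]),np.sin(p[2])]);print('handle',h)
print('blank',fit('w1',[(-60,50,18),(60,50,18),(60,-50,18),(-60,-50,18)],c([(636,120),(744,50),(782,137),(678,207)]),[.49,.014,-1.09]))
# handle top centre triangulated in both views
def t(L):return (np.array(L,float)+.5)/3.75-.5+[170,100]
print(tri('w1',c([(355.7,175.5)])[0],'top0',t([(65.5,391)])[0]), 'eye',tri('w1',c([(365,261)])[0],'top0',t([(57,533)])[0]))
im=cv2.imread('pics/w1.png')[25:175,490:640];cv2.imwrite('pics/bl.png',cv2.resize(im,None,fx=4,fy=4,interpolation=cv2.INTER_CUBIC))
```

```text
carr [ 0.48836063  0.29388848 -1.71248027] [[0.1, 0.2], [0.3, -0.2], [0.3, 0.1], [-1.6, -0.6], [0.1, -0.4], [0.2, 0.6], [-1.2, 0.4], [1.5, 0.1], [0.0, -0.1]]
handle [0.49852778 0.36516701]
blank (array([ 0.49452843,  0.01878347, -1.07621557]), [[-0.9, 2.5], [0.7, -1.4], [0.4, 0.7], [-0.3, -0.8]])
(array([0.49797568, 0.36655089, 0.0589787 ]), np.float64(0.0005288735029100282)) eye (array([0.41201799, 0.37283793, 0.04120027]), np.float64(5.895477825155329e-05))
```

View pics/bl.png

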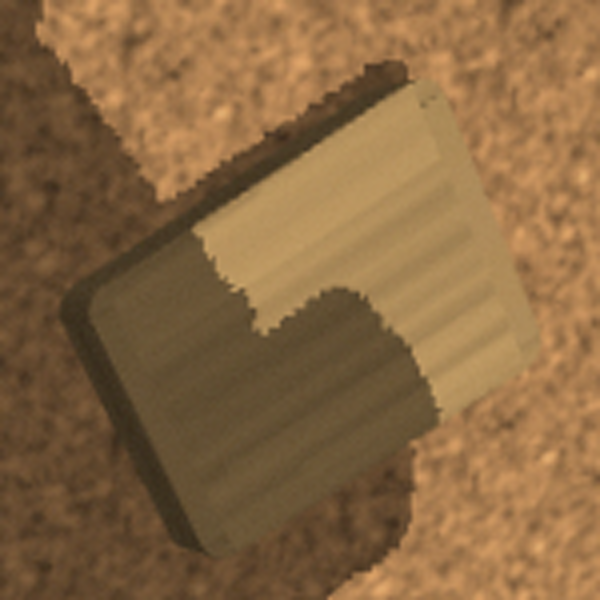

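Run:
```python
from fit import *
U=(np.array([(82,300),(432,74),(548,355),(210,562)],float)+.5)/4-.5+[490,25]
print('blank',fit('w1',[(-60,50,18),(60,50,18),(60,-50,18),(-60,-50,18)],U,[.49,.014,-1.09]))
```

```text
blank (array([ 0.49148902,  0.01697833, -1.09439898]), [[-0.7, -0.1], [0.5, -1.6], [0.0, 0.3], [0.1, 1.4]])
```

jog_arm --deltas '[0,0,-0.7,38,35,-30,1,0,0,-0.7,38,35,-70,1,0,0,-0.7,38,35,-110,1,0,0,-0.7,38,35,-150,1,0,0,-0.7,38,35,-185,1,0,0,-0.7,38,35,-215,1,0,0,-0.7,38,35,-240,1,0,0,-0.7,38,35,-253,1,0,0,-0.7,38,35,-253,1,0,0,-0.7,38,35,-253,0,0,0,-0.7,38,35,-253,0,0,0,-0.7,38,35,-253,0,0,0,-0.7,38,35,-253,0,0,0,-0.7,38,35,-253,0,0,0,-0.7,38,35,-253,0,0,0,-0.7,38,35,-253,0,0,0,-0.7,38,35,-253,0]' --grip_force 60

```text
clock: 3.85
position: [0.499, 0.3655, 0.0504]
ee_rot: [-0.001, 0.997, -0.072, 0.001]
contact_force: [-0.2, 1.0, 5.3]
width: 0.019
gripper_force: 60.2
```

jog_arm --deltas '[0,0,2,-6,-7,0,0,0,0,6,-18,-22,0,0,0,0,10,-31,-38,0,0,0,0,14,-44,-54,0,0,0,0,18,-58,-70,0,0,0,0,22,-71,-86,0,0,0,0,26,-84,-102,0,0,0,0,30,-97,-117,0,0,0,0,33,-108,-130,0,0,0,0,35,-115,-138,0,0,0,0,35.6,-117,-140,0,0,0,0,35.6,-117,-140,0,0]'

```text
clock: 5.05
position: [0.3826, 0.2255, 0.0503]
ee_rot: [-0.0, 0.972, 0.236, 0.001]
contact_force: [0.7, 1.4, 9.1]
width: 0.0194
gripper_force: 60.8
```

Run:
```python
from h import *
s=manip.get_state();print(s['clock'],s['position'],s['ee_rot'],s['qpos'])
im=snap('wrist','w2')
cv2.imwrite('pics/w2b.png',cv2.resize(im[:320],None,fx=1.25,fy=1.25,interpolation=cv2.INTER_CUBIC))
snap('top','top2')
```

```text
5.05 [0.38263616 0.2254678  0.05030095] [-3.45488143e-04  9.71661307e-01  2.36372553e-01  1.48357533e-03] [3.75345079e-01 2.86558517e-01 2.05623302e+00 3.92133297e-04
 7.95767520e-01 1.46860506e+00]
```

View pics/w2b.png

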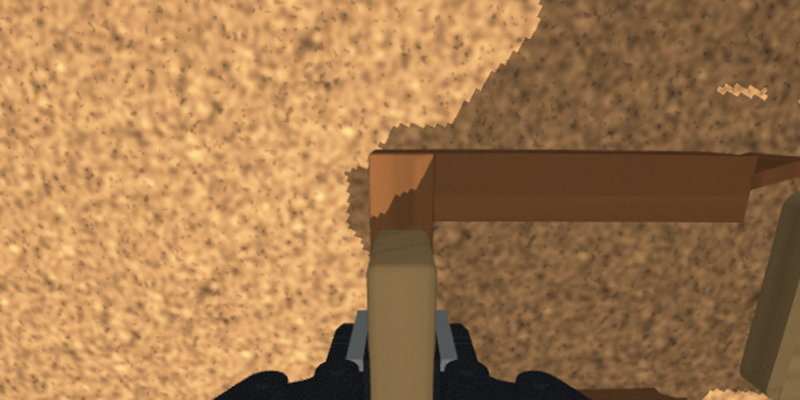

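Run:
```python
from h import *
def c(L):return (np.array(L,float)+.5)/1.25-.5
P=atz('w2',c([(785,205),(743,372)]),0.0);d=P[0]-P[1];print(P,np.arctan2(d[1],d[0])-np.pi/2)
P=atz('w2',c([(799,240),(769,390)]),0.018);d=P[0]-P[1];print(P,np.arctan2(d[1],d[0])-np.pi/2)
P=atz('w2',c([(435,152),(750,154),(434,220),(743,222)]),0.03);d=P[1]-P[0];print(P,np.arctan2(d[1],d[0]))
im=cv2.imread('pics/top2.png')
cv2.imwrite('pics/t2b.png',cv2.resize(im[140:270,220:390],None,fx=4.5,fy=4.5,interpolation=cv2.INTER_CUBIC))
```

```text
[[0.50218055 0.08805335 0.        ]
 [0.42480412 0.04617143 0.        ]] -1.0746764529826498
[[0.48852371 0.08869991 0.018     ]
 [0.42546587 0.04811878 0.018     ]] -0.9989658350719053
[[0.44763311 0.24512267 0.03      ]
 [0.50154384 0.14183131 0.03      ]
 [0.42567301 0.23355664 0.03      ]
 [0.48026876 0.12714912 0.03      ]] -1.0897599672790979
```

View pics/t2b.png

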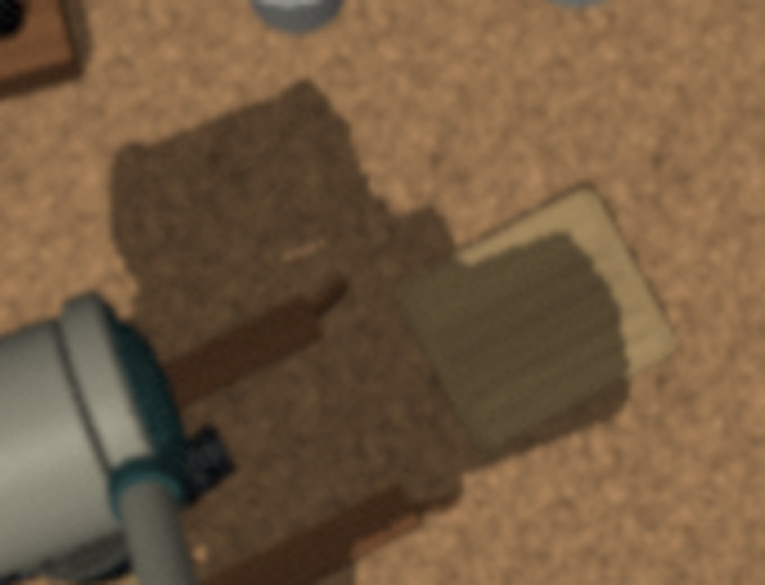

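jog_arm --deltas '[0,0,0,5,-9,0,0,0,0,0,12,-22,0,0,0,0,0,18,-36,0,0,0,0,0,25,-49,0,0,0,0,0,32,-62,0,0,0,0,0,39,-75,0,0,0,0,0,46,-89,0,0,0,0,0,53,-102,0,0,0,0,0,60,-115,0,0,0,0,0,66,-127,0,0,0,0,0,70,-136,0,0,0,0,0,74,-143,0,0,0,0,0,77,-148,0,0,0,0,0,79,-153,0,0,0,0,0,82,-158,0,0,0,0,0,83,-160,0,0,0,0,0,83,-160,0,0]'

```text
clock: 6.85
position: [0.4634, 0.0668, 0.0503]
ee_rot: [-0.002, 0.972, 0.236, -0.001]
contact_force: [-5.9, 8.1, 14.6]
width: 0.0195
gripper_force: 61.4
```

Run:
```python
from h import *
s=manip.get_state();print(s['clock'],s['position'],s['ee_rot'],s['contact_force'])
w=snap('wrist','w3')[100:400]
t=snap('top','top3')[130:280,260:520]
w=cv2.resize(w,(640,300));t=cv2.resize(t,(520,300),interpolation=cv2.INTER_CUBIC)
cv2.imwrite('pics/m3.png',np.vstack([cv2.copyMakeBorder(w,0,0,0,160,0),cv2.copyMakeBorder(t,0,0,0,280,0)]))
```

```text
6.85 [0.46341219 0.06679201 0.05032093] [-1.82218444e-03  9.71839627e-01  2.35635343e-01 -6.35595115e-04] [-5.8997225   8.1237379  14.56773862]
```

View pics/m3.png

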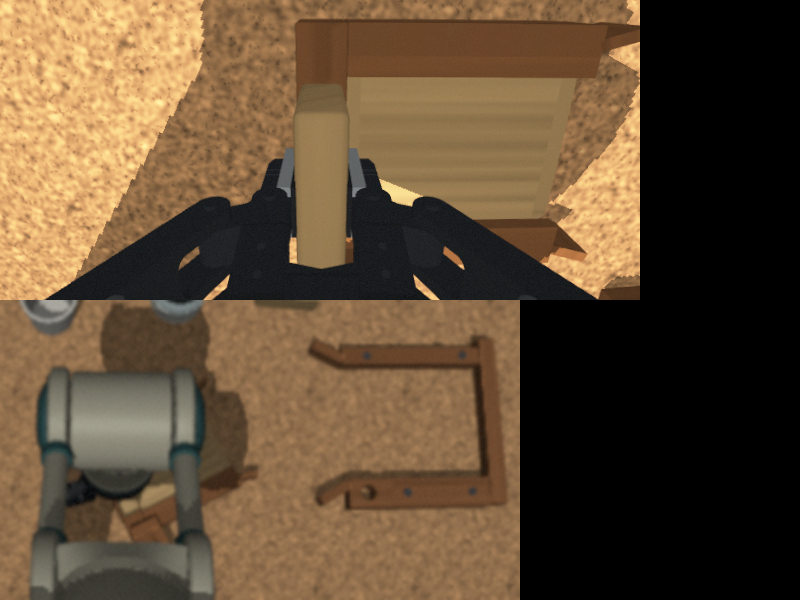

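The wrist view shows the blank fully inside the carrier and against the back bar: its left edge meets the bar at (350,80–190), and a lip covers each side. The top view shows the dock clear of the arm. I'll refine the dock's pose by matching its edges there.

```bash
cat > dock.py <<'E'
from fit import *
from scipy.ndimage import map_coordinates
g=cv2.GaussianBlur(cv2.imread('pics/top3.png').astype(np.float32).sum(2),(0,0),.8)
E=[((t,90,30),(0,1,0)) for t in np.arange(-70,60,5)]+[((t,-70.5,30),(0,1,0)) for t in np.arange(-80,70,5)]+[((t,-104,0),(0,1,0)) for t in np.arange(-80,95,5)]+[((t,70.5,0),(0,1,0)) for t in np.arange(-70,70,5)]+[((104,t,30),(1,0,0)) for t in np.arange(-90,65,5)]+[((82,t,0),(1,0,0)) for t in np.arange(-55,60,5)]
M=np.array([e[0] for e in E],float)/1000;N=np.array([e[1] for e in E],float)
def W(p,M):
    c,s=np.cos(p[2]),np.sin(p[2]);return np.c_[p[0]+c*M[:,0]-s*M[:,1],p[1]+s*M[:,0]+c*M[:,1],M[:,2]]
p=np.array([.538,-.295,-1.560])
for rng in(4,4,3,2.5,2.5):
    q=proj('top3',W(p,M));n=proj('top3',W(p,M+N*.002))-q;n/=np.linalg.norm(n,axis=1)[:,None]
    s=np.arange(-rng,rng+.1,.25);X=q[:,None]+s[None,:,None]*n[:,None]
    v=map_coordinates(g,[X[...,1],X[...,0]],order=1);G=np.abs(np.gradient(v,axis=1));k=G.argmax(1);U=q+s[k][:,None]*n;w=G.max(1)>12
    p=least_squares(lambda x:(((proj('top3',W(x,M))-U)*n).sum(1)*w),p,loss='soft_l1',f_scale=.5).x
    r=((proj('top3',W(p,M))-U)*n).sum(1)*w
print(p,w.sum(),[np.median(r[a:b]).round(2) for a,b in((0,26),(26,56),(56,91),(91,119),(119,150),(150,173))])
print('home handle',p[:2]-.072*np.array([np.cos(p[2]),np.sin(p[2])]),'eye',W(p,np.array([[-.067,-.086,.03]])),'d.hole from pic',atz('top3',[(368/2+260-.25,193/2+130-.25)],.03))
E
python3 dock.py
```

```text
[ 0.53734208 -0.30034389 -1.57042448] 82 [np.float64(0.0), np.float64(0.0), np.float64(0.0), np.float64(0.2), np.float64(0.0), np.float64(0.01)]
home handle [ 0.53731531 -0.2283439 ] eye [[ 0.45131717 -0.23337588  0.03      ]] d.hole from pic [[ 0.44979715 -0.23154833  0.03      ]]
```

jog_arm --deltas '[0,0,-1.5,4,-4,0,0,0,0,-4,11,-10,0,0,0,0,-6.8,18,-17,0,0,0,0,-10,27,-25,0,0,0,0,-13.5,36,-34,0,0,0,0,-17,46,-43,0,0,0,0,-20.3,55,-53,0,0,0,0,-24,65,-63,0,0,0,0,-26.2,71,-70,0,0,0,0,-27.1,73,-76,0,0,0,0,-27.1,73,-82,0,0,0,0,-27.1,73,-86,0,0,0,0,-27.1,73,-86,0,0]'

```text
clock: 8.25
position: [0.5377, -0.0194, 0.0503]
ee_rot: [-0.001, 1.0, 0.002, 0.0]
contact_force: [0.1, 6.6, 9.4]
width: 0.0196
gripper_force: 61.0
```

Run:
```python
from h import *
s=manip.get_state();q=s['ee_rot'];print(s['clock'],s['position'],2*np.arctan2(q[2],q[1])-np.pi/2,s['contact_force'],s['qpos'][5])
```

```text
8.25 [ 0.53771214 -0.01941532  0.05028645] -1.56767540225024 [0.05282644 6.62352681 9.44620096] 1.3980377301842257
```

jog_arm --deltas '[0,0,0,0,-8,0,0,0,0,0,0,-18,0,0,0,0,0,0,-28,0,0,0,0,0,0,-38,0,0,0,0,0,0,-48,0,0,0,0,0,0,-58,0,0,0,0,0,0,-68,0,0,0,0,0,0,-78,0,0,0,0,0,0,-88,0,0,0,0,0,0,-98,0,0,0,0,0,0,-108,0,0,0,0,0,0,-118,0,0,0,0,0,0,-128,0,0,0,0,0,0,-138,0,0,0,0,0,0,-148,0,0,0,0,0,0,-158,0,0,0,0,0,0,-168,0,0,0,0,0,0,-178,0,0,0,0,0,0,-185,0,0,0,0,0,0,-190,0,0]'

```text
clock: 10.25
position: [0.5378, -0.2084, 0.0503]
ee_rot: [-0.002, 1.0, 0.002, -0.0]
contact_force: [1.3, 11.2, 11.4]
width: 0.0192
gripper_force: 60.9
```

jog_arm --deltas '[0,0,0,0,-5,0,0,0,0,0,0,-9,0,0,0,0,0,0,-12,0,0,0,0,0,0,-15,0,0,0,0,0,0,-17,0,0,0,0,0,0,-18,0,0,0,0,0,0,-19,0,0]'

```text
clock: 10.95
position: [0.5379, -0.2257, 0.0503]
ee_rot: [-0.003, 1.0, 0.002, -0.0]
contact_force: [2.9, 16.8, 13.9]
width: 0.019
gripper_force: 61.0
```

jog_arm --deltas '[0,0,0,0,-1,0,0,0,0,0,0,-2,0,0,0,0,0,0,-3,0,0,0,0,0,0,-3,0,0]'

```text
clock: 11.35
position: [0.5375, -0.226, 0.0504]
ee_rot: [-0.005, 1.0, 0.002, -0.001]
contact_force: [2.1, 22.4, 14.4]
width: 0.019
gripper_force: 61.5
```

jog_arm --deltas '[0,0,0,0,1.5,0,0,0,0,0,0,1.5,0,1,0,0,0,0,1.5,0,1,0,0,0,0,1.5,0,1,0,0,0,0,1.5,0,1,0,0,0,0,1.5,0,1,0,0,0,0,1.5,0,1,0,0,0,0,1.5,25,1,0,0,0,0,1.5,60,1,0,0,0,-10,1.5,100,1,0,0,0,-50,1.5,150,1,0,0,0,-100,1.5,190,1,0,0,0,-100,1.5,200,1,0,0,0,-100,1.5,200,1]'

```text
clock: 12.75
position: [0.4367, -0.2327, 0.2538]
ee_rot: [0.003, 1.0, 0.002, 0.003]
contact_force: [1.5, -1.2, 0.5]
width: 0.0857
gripper_force: 0.0
```

Run:
```python
from h import *
s=manip.get_state();q=s['ee_rot'];print(s['clock'],s['position'],2*np.arctan2(q[2],q[1])-np.pi/2,s['contact_force'],s['qpos'])
snap('wrist','w4');snap('top','top4')
c=np.load('pics/w4.npz');print(c['cam_to_world'][:3,3]);print(proj('w4',[[.4513,-.2325,.044],[.537,-.226,.075],[.537,-.298,.018],[.6074,-.208,.03]]))
```

```text
12.75 [ 0.43672265 -0.23267184  0.25379143] -1.5677405639054298 [ 1.49294721 -1.15842953  0.45938456] [-6.29609569e-01  1.43756256e-01  1.65177841e+00 -8.82828780e-04
  1.33834561e+00  9.38331053e-01]
[ 0.51164303 -0.23208822  0.38563343]
[[ 3.19746111e+02  1.63263221e+02]
 [ 3.12591598e+02  7.30446178e+01]
 [ 3.82437625e+02  7.81830756e+01]
 [ 2.94509318e+02 -3.12988863e-01]]
```

jog_arm --deltas '[0,0,0,123,523,0,1,0,0,0,123,523,0,1,0,0,0,123,523,0,1,0,0,0,123,523,0,1,0,0,0,123,523,0,1,0,0,0,123,523,0,1,0,0,0,123,523,0,1,0,0,0,123,523,0,1,0,0,0,123,523,0,1,0,0,0,123,523,0,1,0,0,0,123,523,0,1,0,0,0,123,523,0,1,0,0,0,123,523,0,1,0,0,0,123,523,0,1,0,0,0,123,523,0,1]'

```text
clock: 14.35
position: [0.5604, 0.2901, 0.2489]
ee_rot: [0.0, 1.0, 0.002, -0.0]
contact_force: [0.6, -0.4, -0.4]
width: 0.0852
gripper_force: 0.0
```

Run:
```python
from h import *
s=manip.get_state();q=s['ee_rot'];print(s['clock'],s['position'],2*np.arctan2(q[2],q[1])-np.pi/2,s['qpos'][5])
w=snap('wrist','w5');u=proj('w5',[[.644,.296,.089]])[0];print(u)
t=snap('top','top5')
a=cv2.imread('pics/w4.png')[80:230,220:420]; x,y=np.clip(int(u[0])-100,0,440),np.clip(int(u[1])-75,0,250)
b=w[y:y+150,x:x+200]; d=t[130:280,330:530]; print(x,y)
R=lambda i:cv2.resize(i,(400,300),interpolation=cv2.INTER_CUBIC)
cv2.imwrite('pics/m5.png',np.vstack([np.hstack([R(a),R(b)]),np.hstack([R(d),R(cv2.imread('pics/w4.png'))])]))
```

```text
14.35 [0.56035785 0.29011456 0.24886576] -1.5673716396703437 1.9352335614249399
[313.97640587  90.74213722]
213 15
```

View pics/m5.png

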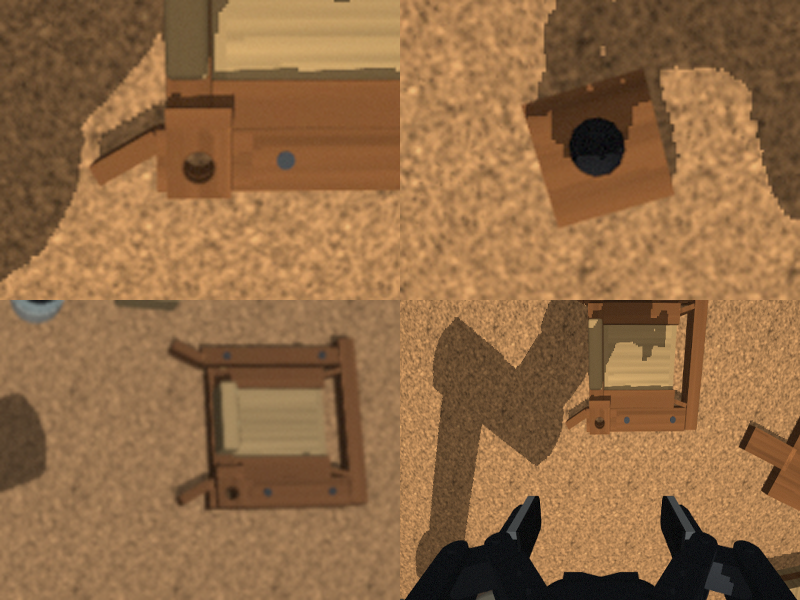

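Run:
```python
from h import *
print('pin',atz('w5',[(311.25,87.75)],.089),'eye',atz('w4',[(319.25,163.25)],.044),atz('top5',[(446.25,226.25)],.044))
print(tri('w5',(311.25,87.75),'top0',((178.5)/3.75-.5+170,147.5/3.75-.5+100)))
b=(np.array([(525-400,105),(645-400,68),(674-400,192),(560-400,227)],float)+.5)/2-.5+[213,15]
print('block',atz('w5',b,.044),atz('w5',b,.044).mean(0))
```

```text
pin [[0.64638029 0.29826759 0.089     ]] eye [[ 0.4513127  -0.23198461  0.044     ]] [[ 0.44810546 -0.23374551  0.044     ]]
(array([0.64666144, 0.29844206, 0.08160024]), np.float64(7.724491202875862e-05))
block [[0.66650521 0.33359334 0.044     ]
 [0.68292354 0.27693617 0.044     ]
 [0.62662122 0.26188996 0.044     ]
 [0.60956313 0.31809102 0.044     ]] [0.64640327 0.29762762 0.044     ]
```

jog_arm --deltas '[0,0,8,40,8,0,1,0,0,16,86,8,0,1,0,0,24,86,8,0,1,0,0,32,86,8,0,1,0,0,40,86,8,0,1,0,0,48,86,8,0,1,0,0,56,86,8,0,1,0,0,64,86,8,-20,1,0,0,72,86,8,-45,1,0,0,80,86,8,-70,1,0,0,88,86,8,-95,1,0,0,90,86,8,-120,1,0,0,90,86,8,-150,1,0,0,90,86,8,-175,1,0,0,90,86,8,-187,1,0,0,90,86,8,-187,1,0,0,90,86,8,-187,0,0,0,90,86,8,-187,0,0,0,90,86,8,-187,0,0,0,90,86,8,-187,0]' --grip_force 20

```text
clock: 16.45
position: [0.647, 0.2996, 0.0635]
ee_rot: [0.0, 0.705, 0.709, 0.001]
contact_force: [-0.3, -0.5, 0.3]
width: 0.0284
gripper_force: 0.0
```

jog_arm --deltas '[0,0,0,0,0,0,0,0,0,0,0,0,0,0,0,0,0,0,0,0,0,0,0,0,0,0,0,0,0,0,0,0,-1,0,1,0,0,0,0,-1,0,1,0,0,0,0,-1,0,1,0,0,0,0,-1,0,1,0,0,-8,0,-1,0,1,0,0,-16,0,-1,0,1,0,0,-24,0,-1,0,1,0,0,-32,0,-1,0,1,0,0,-40,0,-1,0,1,0,0,-48,0,-1,0,1,0,0,-56,0,-1,0,1,0,0,-64,0,-1,0,1,0,0,-72,0,-1,0,1,0,0,-80,0,-1,0,1,0,0,-88,0,-1,0,1,0,0,-90,0,-1,0,1]'

```text
clock: 18.45
position: [0.6464, 0.2983, 0.062]
ee_rot: [0.0, 1.0, 0.001, -0.0]
contact_force: [0.2, -0.3, 0.4]
width: 0.0855
gripper_force: 0.0
```

jog_arm --deltas '[0,0,0,0,0,0,1,0,0,0,0,0,0,0,0,0,0,0,0,0,0,0,0,0,0,0,0,0,0,0,0,0,0,0,0,0,0,0,0,0,0,0,0,0,0,0,0,0,0,0,0,0,0,0,0,0,0,0,0,0,0,0,0]' --grip_force 40

```text
clock: 19.35
position: [0.6466, 0.2984, 0.0624]
ee_rot: [0.0, 1.0, 0.002, 0.0]
contact_force: [0.7, 1.1, -0.1]
width: 0.0233
gripper_force: 39.2
```

jog_arm --deltas '[0,0,0,0,0,15,0,0,0,0,0,0,50,0,0,0,0,0,0,90,0,0,0,0,0,0,108,0,0,0,0,-10,-27,108,0,0,0,0,-25,-67,108,0,0,0,0,-40,-107,108,0,0,0,0,-55,-149,108,0,0,0,0,-70,-189,108,0,0,0,0,-85,-230,108,0,0,0,0,-100,-270,108,0,0,0,0,-115,-311,108,0,0,0,0,-130,-352,108,0,0,0,0,-145,-392,108,0,0,0,0,-160,-433,108,0,0,0,0,-175,-473,108,0,0,0,0,-186,-503,108,0,0,0,0,-192,-520,108,0,0,0,0,-196,-530,108,0,0,0,0,-196,-530,108,0]'

```text
clock: 21.35
position: [0.4503, -0.2326, 0.1709]
ee_rot: [0.0, 1.0, 0.001, 0.0]
contact_force: [0.6, -0.0, -0.0]
width: 0.0231
gripper_force: 39.4
```

Run:
```python
from h import *
s=manip.get_state();q=s['ee_rot'];print(s['clock'],s['position'],q,s['contact_force'],s['width'])
```

```text
21.35 [ 0.4503227  -0.23256244  0.17090772] [3.16233285e-04 9.99998799e-01 1.48044706e-03 3.30865670e-04] [ 0.625937   -0.03046196 -0.03488421] 0.023143043613160066
```

jog_arm --deltas '[0,0,0,0.5,0.4,-20,0,0,0,0,0.5,0.4,-45,0,0,0,0,0.5,0.4,-60,0,0,0,0,0.5,0.4,-65,0,0,0,0,0.5,0.4,-69,0,0,0,0,0.5,0.4,-73,0,0,0,0,0.5,0.4,-76,0,0,0,0,0.5,0.4,-76,0]'

```text
clock: 22.15
position: [0.4512, -0.2312, 0.0945]
ee_rot: [0.0, 1.0, 0.002, 0.0]
contact_force: [0.3, -1.0, -1.1]
width: 0.0232
gripper_force: 39.4
```

jog_arm --deltas '[0,0,0,0,0,-4,0,0,0,0,0,0,-8,0,0,0,0,0,0,-13,0,0,0,0,0,0,-18,0,0,0,0,0,0,-23,0,0,0,0,0,0,-28,0,0,0,0,0,0,-31,0,0,0,0,0,0,-32,0,0,0,0,0,0,-32,0]'

```text
clock: 23.05
position: [0.451, -0.2312, 0.0624]
ee_rot: [0.0, 1.0, 0.002, 0.0]
contact_force: [0.6, -0.1, -0.9]
width: 0.023
gripper_force: 39.5
```

Clean entry with no force. Next I'll release, rise clear and check.

jog_arm --deltas '[0,0,0,0,0,0,1,0,0,0,0,0,0,1,0,0,0,0,0,0,1,0,0,0,0,0,0,1,0,0,0,0,0,0,1,0,0,0,0,0,0,1,0,0,0,0,0,20,1,0,0,0,0,0,60,1,0,0,0,0,0,110,1,0,0,0,0,0,160,1,0,0,0,-15,0,190,1,0,0,0,-15,0,190,1]'

```text
clock: 24.25
position: [0.437, -0.2326, 0.2574]
ee_rot: [0.003, 1.0, 0.002, 0.004]
contact_force: [0.3, 0.0, -0.9]
width: 0.0856
gripper_force: 0.0
```

Run:
```python
from h import *
s=manip.get_state();print(s['clock'],s['position'],s['contact_force'],s['width'])
w=snap('wrist','w6');a=cv2.imread('pics/w4.png')
# head top: dark blob near its predicted place, z by comparing size/centre
u=proj('w6',[[.4512,-.2315,.089]])[0];print('pred head',u)
x,y=u.astype(int);g=w[y-40:y+40,x-40:x+40].max(2);n,l,st,ce=cv2.connectedComponentsWithStats((g<45).astype(np.uint8))
for i in range(1,n):
    if st[i,4]>150:print(st[i],ce[i]+[x-40,y-40])
for z in(.089,.110):
    th=np.linspace(0,6.28,40);P=proj('w6',np.c_[.4512+.012*np.cos(th),-.2315+.012*np.sin(th),0*th+z]);print(z,P.min(0),P.max(0))
P=proj('w6',np.c_[.4512+.012*np.cos(th),-.2315+.012*np.sin(th),0*th+.044]);print('base',P.min(0),P.max(0))
```

```text
24.25 [ 0.43701512 -0.23255796  0.25736261] [ 0.25906818  0.01244012 -0.85462166] 0.08558499183569014
pred head [318.67356766 171.8588306 ]
[ 29  21  24  30 437] [319.27231121 164.27002288]
0.089 [305.63802641 158.88198018] [331.69860821 184.52105509]
0.11 [304.68445466 162.85526768] [332.58630532 190.19583712]
base [307.31065087 151.93305816] [330.14154725 174.5505552 ]
```

The head's blob spans rows 152–182. That matches a head seated on the ear (152–184 predicted), and a head stuck higher would reach about 190. I'm handing in the job.

```bash
python3 -c "
from rig import manip
print(manip.sign_off())"
```

```text
the job is handed in; nothing more can be done
None
```

I slid the carrier over the blank and pushed both fully home in the dock. I then put the lock pin down through the eye and handed the job in at about 24 s; sign-off returned no verdict, but the last wrist image shows the pin head seated on the ear.

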